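Release and slide out the filter of a bench fume extractor

TASK

The fume extractor's filter is due for changing. Take the release pin from the tool rack, press the recessed release button down with it and, keeping the button down, push the filter slide all the way out to its stop; then put the pin back upright in the rack. Leave everything else where it is.

Things in the scene. Friction and masses are not known exactly. Their poses are not given: they have to be found in the camera images.
- extractor: Bench fume extractor: low grey box, 260 (x) x 240 (y) x 125 mm high, fixed; black duct spigot (to 177 mm) on the rear of its lid. Origin: centre of its underside, z up. The front of the filter slide is a grey ledge (40 mm deep, 170 mm wide, top flush with the lid) on the front (-x) face; the slide comes out along the extractor's -x. A lip under the lid's front edge catches it.
- filter_slide (a joint): How far the filter slide (tray with the pleated filter panel) is out, in m: 0 home, 0.100 at its stop. Moves along the extractor's -x, needs about 1.5 N, stays where it is left. While the button is up it can move only 1 to 2 mm.
- well (a point): Centre of the mouth of the release well, in the middle of the ledge's top; at (-150, 0, 125) mm in the extractor's frame when home, moves with the slide, axes as the extractor's. Round vertical hole, 20 mm diameter, with a white flat-topped button 8 mm below the mouth when up. A pin standing in it and moved along the extractor's -x bears on the well's wall and takes the slide along.
- release_button (a joint): How far the release button is pressed down, in m: 0 up, 0.009 hard down. Spring: about 2 N to start, 4.4 N hard down. The catch is free from about 0.006; it passes the lip in the first 16 mm of the slide's travel. Springs back up when let go.
- pin: Release pin: black handle of SQUARE section 24 x 24 mm (the other tools in the rack are round), upright in a hole of the rack. Origin: centre of the underside of its steel collar (32 mm diameter, 6 mm thick), which rests on the rack's top. z up along the handle, which runs 6 to 66 mm above the origin, cap to 69; sides parallel to x and y. Below: steel pin, 8 mm diameter, 60 mm long, round end. About 90 g.
- pin_tip (a point): The end of the pin, 60 mm below the origin of pin.
- pin_grip (a point): Middle of the square handle, on its axis, 38 mm above the origin of pin: grip here.
- rack: Fixed tool rack: level aluminium plate, 60 (x) x 180 (y) mm, its top 80 mm above the table, on two end cheeks. Origin: centre of its underside, z up. Three through holes, 18 mm diameter, in a row at x = 0, y = -55, 0, +55 mm; two drivers and the pin stand in them, in any order. The pin is back when it stands in a free hole with its collar on the plate.
- driver_a: Flat-blade screwdriver with a round black handle (30 mm diameter, 56 mm high), upright in the rack; stays there. Origin at the underside of the handle.
- driver_b: Nut driver with a round black handle (30 mm diameter, 56 mm high), upright in the rack; stays there. Origin at the underside of the handle.
- pcb: Green circuit board, 85 x 115 mm, 22 mm high, lying on the mat; stays there.
- spool: Solder spool standing on its flange, 60 mm diameter, 40 mm high; stays there.
- flux: Small white flux bottle, 38 mm diameter, 85 mm high; stays there.
- tip_cleaner: Tip-cleaner pot with brass wool, 76 mm diameter, 54 mm high; stays there.
- parts_tray: Open grey tray of small parts, 90 x 130 x 24 mm; stays there. The slide passes above it.
- tweezers: Steel tweezers, 125 mm long, lying on the mat; stay there.
Not all that is in view belongs to the job. Leave any pink or purple look-alike of the pin alone.

How it is judged:
By the outcome, as a careful person would: the job done as asked, in the order asked, and still so for the second after the job is handed in, with the robot touching nothing.
It also fails if it takes over 51 s, if anything falls off the work surface, if the arm or the gripper's body presses on something with over 40 N, if the wrist force passes 120 N, or if a joint passes its speed limit or range.

ROBOT

A 7-joint arm with a two-finger parallel gripper is mounted at the origin on the work surface. World frame = base frame: x ahead of the robot, y to its left, z up, the work surface at z = 0. Lengths are in m, angles in rad, forces in N, time in s.
With the tool pointing down it reaches from about 0.4 to 0.875 m from the base axis. Payload 19.3 kg.
Tool frame: the origin (TCP) lies on the centre line of the jaws, within the pads' length; the fingertips stand 11 mm ahead of it and the grasp point (between the pads) lies 8 mm behind it; y points along the fingers, x is the direction in which the jaws open and shut, and the axes are right-handed (so a half turn about y gives the same grasp; the last joint's range is limited). The gripper opens to 85 mm and grips with 20 to 120 N. Pads are 22 mm wide; open, the fingers measure 114 mm over their backs; the gripper's body (76 mm by 85 mm) begins 54 mm behind the grasp point. The pads swing forward as they close: fully open they stand 13 mm farther back than shut.
Start: joints at [-1.31, 0.521, -0.036, 1.599, 0.021, 1.021, -0.113], TCP at [0.203, 0.591, 0.242] pointing down, gripper open.
Joint ranges: [-2.91, 2.91], [-0.3, 2.13], [-1.5, 1.42], [0.17, 2.43], [-1.26, 4.41], [0.16, 1.93], [-2.52, 2.52]. Speed limits (rad/s): [1.89, 1.89, 2.39, 2.39, 3.01, 3.01, 3.01].

INTERFACE

Orientations are given as [roll, pitch, yaw] about the fixed x, y, z axes, in that order (R = Rz(yaw) Ry(pitch) Rx(roll)).
In Python, from workcell import monitor, cams, bot gives the robot as it stands.
- The arm moves only by the tool send_rows, never from a script. Its argument "series" is text: rows parted by semicolons, each of 7 numbers parted by spaces: the turn, a rotation vector about the tool's x, y, z in rad, then the shift along the tool's x, y, z in mm, then the opening, from 0 (shut) to 1 (fully open). In form: ax ay az tx ty tz claw; .... A call has 1 to 20 rows; each row is the pose to reach, as a shift and turn from the pose commanded when the call began, along the tool's axes at that moment; what a row does not reach only later rows make up. A row lasts 1/12 s, in which the tool goes at most 41.7 mm and 7.16 degrees, less where a joint would pass 70% of its speed; a pose out of reach is approached as far as the arm can. A call with a gripper value outside its range is refused whole. The fingers move at their own pace and stop on an object; "force" is the grip in N (left out, the last holds). Time passes only in rows, so rows that repeat a pose let the fingers close. It gives the time, the measured TCP pose, the force and the opening at its end, in the units of the state.
- monitor.observe(): the state, without advancing time (a new reading comes with each control period).
- cams.grab_frame(name): name is "scene" or "top" or "wrist"; returns the picture (384x512x3 uint8, red, green, blue); there is no depth.
- cams.get_calibration(name): a dict with "mtx" (3x3 intrinsics, pixels), "origin" and "attitude" of the camera in the world. Camera axes: x right, y down, z forward; pixel columns grow to the right and rows downward; lengths in m; the calibration is good to about 2 mm. A picture is of the moment at which its call begins: read the wrist's pose just before it. get_calibration takes no time and is no camera call; for the wrist camera it gives the pose at the moment of the call.
- bot.job_done(): hands the job in, once; it reports no verdict.
The state is a dict: "clock": time; "qpos": joint angles; "qd": joint speeds; "joint_efforts": joint torques, N m; "position": TCP position; "tool_rot": TCP orientation; "force": force on the tool from outside, world axes, zero at the start; "moment": the same for the moment, N m; "grip_width": finger opening in m.
Only numpy, scipy, OpenCV 4.12 (cv2) and the standard library are available. Lean on these libraries where they do the work, as an engineer would, in place of code of your own. Each camera call takes 0.05 s, during which the arm holds its last target.

## Working session

There is one attempt and no reset: what is moved stays moved. The work goes in short steps, Python scripts to look and compute and a tool call to move; the robot and the scene stay as the last step left them, time stands still between calls to the robot, and variables do not carry over. Pictures are saved under pics/ and viewed, and the job is handed in when it is done.

Besides the shell and the picture viewer there is one more tool, called after "Request:" by a JSON object that holds its "api" and its "payload". send_rows: Moves the arm, as the interface text tells. Its arguments: {"type":"object","properties":{"series":{"type":"string"},"force":{"type":"number"}},"required":["series"]}

```bash
ls; mkdir -p pics
python3 - <<'E'
from workcell import monitor, cams, bot
import cv2
print(monitor.observe())
for n in ["scene","top","wrist"]:
    c=cams.get_calibration(n); print(n,c)
    im=cams.grab_frame(n); cv2.imwrite(f"pics/{n}0.png",im[:,:,::-1])
E
```

```text
pics
{'clock': 0.0, 'qpos': array([-1.31022942,  0.52205315, -0.03631383,  1.60000656,  0.02122025,
        1.02112007, -0.11277051]), 'qd': array([-0.00093687,  0.00052515, -0.00010933,  0.00148947, -0.00119113,
       -0.00090695,  0.00028293]), 'joint_efforts': array([-5.30194829e-04, -9.27096605e+01,  1.97988577e+00, -3.69933951e+01,
        1.78593665e-02,  8.04752985e-03, -4.50923028e-05]), 'position': array([0.20291906, 0.59078681, 0.24170202]), 'tool_rot': array([-1.57090705e+00,  1.19655750e-03,  1.24004767e+00]), 'force': array([ 0.28889067,  0.45711872, -0.13111312]), 'moment': array([-0.01590122, -0.0394066 ,  0.00015015]), 'grip_width': 0.08554862645835498}
scene {'mtx': array([[488.53103258,   0.        , 250.6682402 ],
       [  0.        , 488.53103258, 198.47784231],
       [  0.        ,   0.        ,   1.        ]]), 'origin': array([ 1.43912761, -0.21444003,  1.15865049]), 'attitude': array([-2.41977675e+00, -2.18119882e-03,  1.33591793e+00])}
top {'mtx': array([[435.20761178,   0.        , 256.93439725],
       [  0.        , 435.20761178, 195.94201411],
       [  0.        ,   0.        ,   1.        ]]), 'origin': array([ 0.33428916, -0.01651008,  1.25509939]), 'attitude': array([-2.95812427,  0.03372636, -1.59722207])}
wrist {'mtx': array([[335.28065292,   0.        , 255.52834186],
       [  0.        , 335.28065292, 193.14526463],
       [  0.        ,   0.        ,   1.        ]]), 'origin': array([0.13777013, 0.61061443, 0.37295343]), 'attitude': array([2.87101319e+00, 9.54195321e-04, 1.24067508e+00])}
```

View pics/scene0.png

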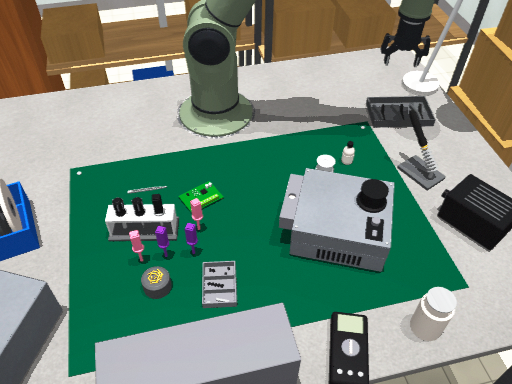

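View pics/top0.png

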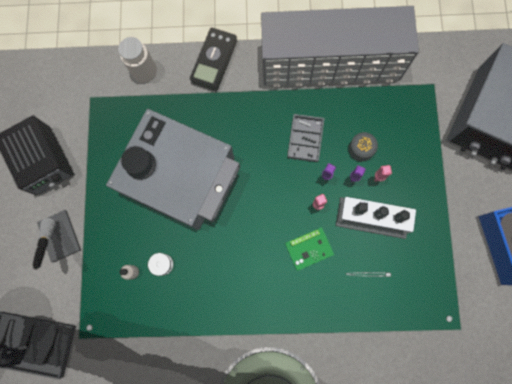

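View pics/wrist0.png

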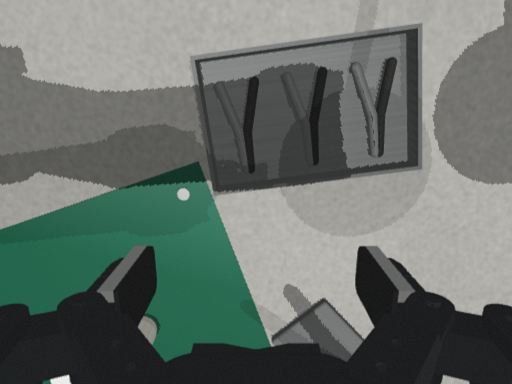

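```bash
cat > h.py <<'E'
import numpy as np, cv2
from scipy.spatial.transform import Rotation as R
from workcell import monitor, cams, bot
def cam(n):
    c=cams.get_calibration(n); return c['mtx'],np.array(c['origin']),R.from_euler('xyz',c['attitude']).as_matrix()
def ray(n,u,v,z,c=None):
    K,o,A=c or cam(n); d=A@np.linalg.solve(K,[u,v,1.]); return o+d*(z-o[2])/d[2]
def proj(n,p,c=None):
    K,o,A=c or cam(n); q=K@(A.T@(np.asarray(p)-o)); return q[:2]/q[2]
def crop(im,x0,y0,x1,y1,s,name):
    cv2.imwrite(name,cv2.resize(im[y0:y1,x0:x1,::-1],None,fx=s,fy=s,interpolation=cv2.INTER_CUBIC))
E
python3 - <<'E'
from h import *
s=cv2.imread('pics/scene0.png')[:,:,::-1];t=cv2.imread('pics/top0.png')[:,:,::-1]
crop(s,95,180,215,270,6,'pics/s_rack.png')
crop(t,330,185,425,245,8,'pics/t_rack.png')
crop(t,100,100,250,235,5,'pics/t_ext.png')
print(ray('top',345,200,.08),ray('top',415,205,.08))
E
```

```text
[ 0.53434728 -0.22225825  0.08      ] [ 0.51455918 -0.40935369  0.08      ]
```

View pics/s_rack.png

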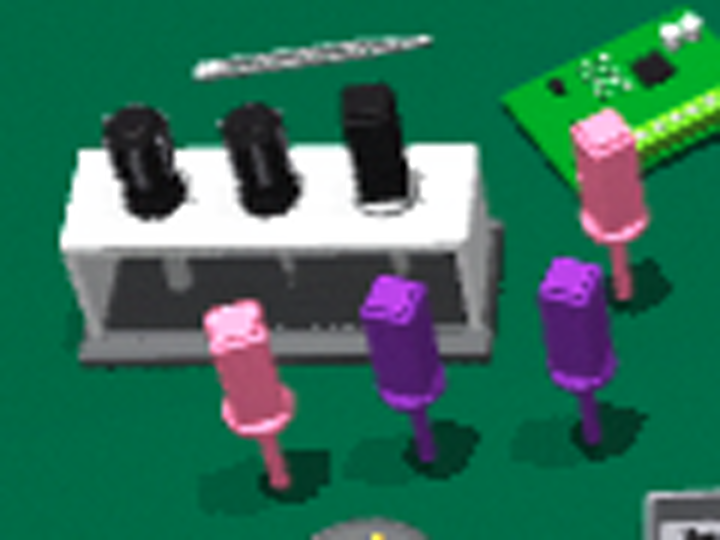

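View pics/t_rack.png

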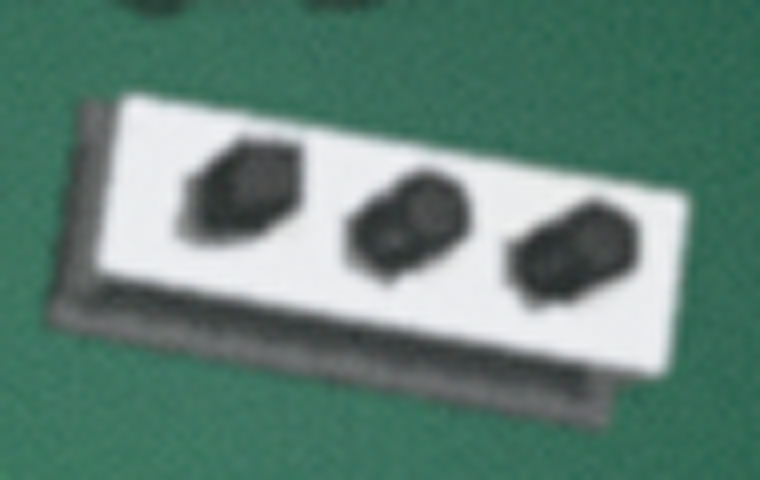

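View pics/t_ext.png

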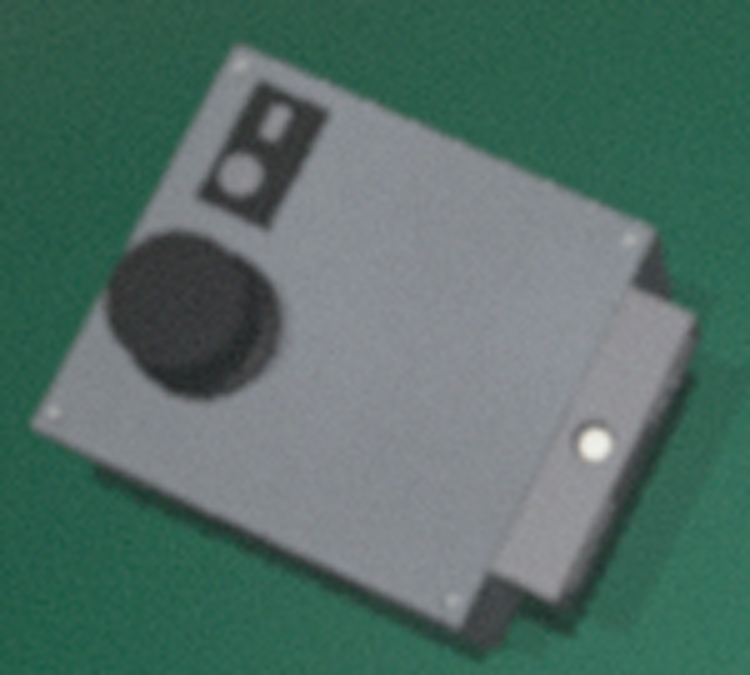

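Run:
```python
from h import *
from scipy.optimize import least_squares
T=cam('top');S=cam('scene')
def fit(local,uv,z,name):
    P=np.array([ray('top',*p,z,T)[:2] for p in uv]); L=np.array(local)
    f=lambda q:((L@R.from_euler('z',q[2]).as_matrix()[:2,:2].T+q[:2])-P).ravel()
    best=min((least_squares(f,[*P.mean(0),y]) for y in np.linspace(-3,3,7)),key=lambda r:r.cost)
    print(name,best.x,np.degrees(best.x[2]),'res mm',np.round(f(best.x)*1000,1)); return best.x
r=fit([[.03,.09],[.03,-.09],[-.03,-.09],[-.03,.09]],[(345,196.5),(416.25,209.4),(413.5,231.9),(342.1,219.4)],.08,'rack')
# extractor: top-left img(148,109), (231,146.4) front, (192.4,225.6) front,(106.4,185.6)
e=fit([[.13,-.12],[-.13,-.12],[-.13,.12],[.13,.12]],[(148,109),(231,146.4),(192.4,225.6),(106.4,185.6)],.125,'ext')
w=ray('top',218.8,188.6,.117,T);print('well',w)
E=np.array([np.cos(e[2]),np.sin(e[2])]);print('well from ext',e[:2]-.15*E, 'dir',E)
c,s=np.cos(r[2]),np.sin(r[2])
for y in(.055,0,-.055):
    p=r[:2]+[-s*y,c*y]; 
    print('hole',p,'top cap',proj('top',[*p,.149],T),'scene cap',proj('scene',[*p,.149],S),'collar',proj('scene',[*p,.08],S))
for l in [(.03,.09),(.03,-.09),(-.03,-.09),(-.03,.09)]:
    p=r[:2]+[c*l[0]-s*l[1],s*l[0]+c*l[1]];print('rack corner scene',(proj('scene',[*p,.08],S)-[95,180])*6)
print('well scene',proj('scene',w,S))
print('look-alikes',[ray('top',u,v,.12,T) for u,v in[(320,202),(357,173),(384,172),(328,171)]])
```

```text
rack [ 0.49248059 -0.31106576 -0.21067832] -12.070978327096281 res mm [-3.4 -6.5  0.5  6.2  2.3  5.9  0.5 -5.7]
ext [0.63531198 0.25024662 1.10601349] 63.36990502921241 res mm [ 1.2  1.4  0.7 -2.4 -1.7  0.4 -0.2  0.5]
well [0.56985683 0.11787998 0.117     ]
well from ext [0.56807768 0.11615878] dir [0.44822869 0.89391893]
hole [ 0.50398237 -0.25728185] top cap [364.00070251 206.59032195] scene cap [156.16218818 195.43492555] collar [159.59710713 211.41608075]
hole [ 0.49248059 -0.31106576] top cap [385.5855848  210.38760671] scene cap [136.20887257 195.76536878] collar [140.38295821 211.7453674 ]
hole [ 0.48097881 -0.36484967] top cap [407.31245887 214.20987115] scene cap [116.22689755 196.09628662] collar [121.14223134 212.07510954]
rack corner scene [455.62740156 236.00120386]
rack corner scene [ 72.64141338 242.67650559]
rack corner scene [ 93.67235861 146.11148469]
rack corner scene [465.95264908 139.83710347]
well scene [292.30642463 197.01242508]
look-alikes [array([ 0.52431351, -0.14950878,  0.12      ]), array([ 0.59929845, -0.25154691,  0.12      ]), array([ 0.59956316, -0.3228434 ,  0.12      ]), array([ 0.60742054, -0.17516963,  0.12      ])]
```

```bash
cat >> h.py <<'E'
def mv(target,yaw,st=None):
    st=st or monitor.observe()
    A=R.from_euler('xyz',st['tool_rot']); D=R.from_euler('xyz',[-np.pi/2,0,yaw])
    d=A.inv().apply(np.array(target)-st['position'])*1000
    print('t',round(st['clock'],2),'turn',np.round((A.inv()*D).as_rotvec(),4),'shift',np.round(d,1),'n',np.linalg.norm(d)/41.7, 'F',np.round(st['force'],1),'w',round(st['grip_width'],4))
E
python3 - <<'E'
from h import *
mv([.50,.14,.32],.25)
K,o,A=cam('wrist'); d=A[:,2]; st=monitor.observe()
T=R.from_euler('xyz',st['tool_rot']).as_matrix()
print('cam in tool',T.T@(o-st['position']),'axis',T.T@d)
E
```

```text
t 0.15 turn [ 5.0e-04  9.9e-01 -7.0e-04] shift [-330.   -77.8 -427.4] n 13.082835612091737 F [-1.1 -0.   0.4] w 0.0853
cam in tool [-0.00258714 -0.1311748   0.06805104] axis [ 2.31301956e-04  9.63642984e-01 -2.67193088e-01]
```

Request:
{"api": "send_rows", "payload": {"series": "0 0.12 0 -30 -10 -20 0.7; 0 0.24 0 -60 -20 -50 0.7; 0 0.36 0 -90 -40 -80 0.7; 0 0.48 0 -120 -60 -110 0.7; 0 0.6 0 -150 -75 -145 0.7; 0 0.72 0 -180 -80 -180 0.7; 0 0.84 0 -210 -80 -215 0.7; 0 0.96 0 -235 -80 -250 0.7; 0 1 0 -260 -80 -290 0.7; 0 1 0 -275 -80 -330 0.7; 0 1 0 -290 -80 -370 0.7; 0 1 0 -300 -80 -410 0.7; 0 1 0 -305 -80 -440 0.7; 0 1 0 -310 -80 -460 0.7; 0 1 0 -315 -80 -472 0.7;  0 1 0 -315 -80 -472 0.7; 0 1 0 -315 -80 -472 0.7; 0 1 0 -315 -80 -472 0.7"}}

```text
clock: 1.65
position: [0.5465, 0.1404, 0.3221]
tool_rot: [-1.57, 0.001, 0.24]
force: [-0.2, -0.1, 0.5]
grip_width: 0.0597
```

Run:
```python
from h import *
import pickle
st=monitor.observe();print(st['position'],st['tool_rot'],st['clock'],np.abs(st['qd']).max())
c=cam('wrist');im=cams.grab_frame('wrist');pickle.dump((c,st),open('w1.pkl','wb'))
cv2.imwrite('pics/w1.png',im[:,:,::-1])
```

```text
[0.54649387 0.14042267 0.32205511] [-1.57049417e+00  7.11180066e-04  2.40497219e-01] 1.65 0.01479457208222645
```

View pics/w1.png

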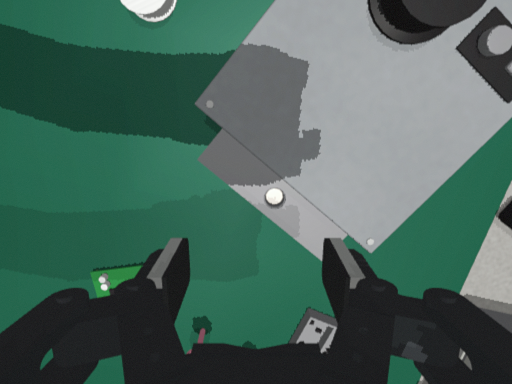

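Run:
```python
from h import *
im=cv2.imread('pics/w1.png')[:,:,::-1]
crop(im,245,165,310,225,10,'pics/w1c.png')
crop(im,185,90,385,270,4,'pics/w1d.png')
```

```text
(no output)
```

View pics/w1c.png

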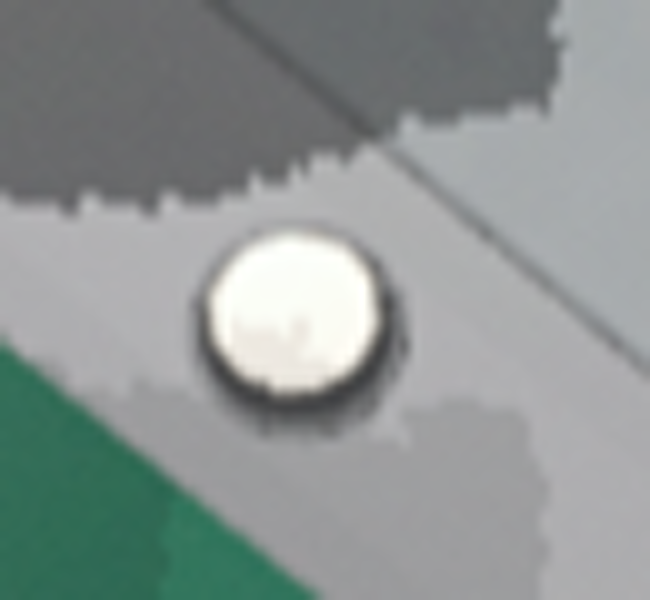

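View pics/w1d.png

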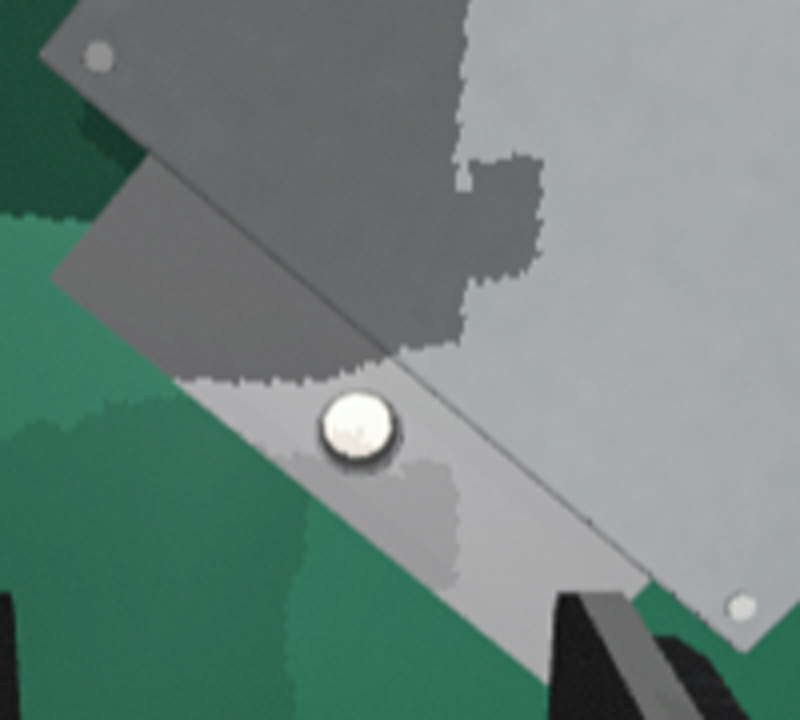

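Run:
```python
from h import *
import pickle
c,st=pickle.load(open('w1.pkl','rb'))
w=ray('',275.1,198,.125,c); a=ray('',195,103.3,.125,c); b=ray('',371.3,253.3,.125,c); l=ray('',198,159.3,.125,c)
print('well',w,'a',a,'b',b,'len',np.linalg.norm(a-b)); e=(a-b)/np.linalg.norm(a-b) # extractor +y dir
X=np.array([e[1],-e[0],0]);print('X',X,np.degrees(np.arctan2(X[1],X[0])),'well from lid',(a+b)/2-.02*X,'ledge',l,'from ledge', l+.02*X-.085*e)
mv([.504,-.235,.27],-.2107)
```

```text
well [0.57132826 0.11518395 0.125     ] a [0.47405207 0.1873434  0.125     ] b [0.68677577 0.08022275 0.125     ] len 0.23817263744703185
X [0.44976055 0.89314918 0.        ] 63.27167795850551 well from lid [0.57141871 0.11592009 0.125     ] ledge [0.48720058 0.13550544 0.125     ] from ledge [0.57211347 0.11513878 0.125     ]
t 1.7 turn [-4.000e-04  4.518e-01 -5.000e-04] shift [-130.9   52.1 -354.8] n 9.153565127198124 F [ 0.1 -0.1 -0.1] w 0.0598
```

Request:
{"api": "send_rows", "payload": {"series": "0 0.05 0 -12 2 -30 0.7; 0 0.1 0 -26 4 -70 0.7; 0 0.16 0 -40 8 -110 0.7; 0 0.22 0 -55 12 -150 0.7; 0 0.28 0 -70 16 -190 0.7; 0 0.34 0 -85 18 -230 0.7; 0 0.4 0 -100 20 -268 0.7; 0 0.45 0 -114 21 -306 0.7; 0 0.452 0 -125 22 -338 0.7; 0 0.452 0 -131 22 -355 0.7; 0 0.452 0 -131 22 -355 0.7; 0 0.452 0 -131 22 -355 0.7; 0 0.452 0 -131 22 -355 0.7; 0 0.452 0 -131 22 -355 0.7"}}

```text
clock: 2.87
position: [0.5047, -0.2344, 0.3004]
tool_rot: [-1.57, -0.0, -0.21]
force: [0.6, -0.7, 0.6]
grip_width: 0.06
```

Run:
```python
from h import *
import pickle
st=monitor.observe();print(st['position'],st['tool_rot'],st['clock'],np.abs(st['qd']).max())
c=cam('wrist');im=cams.grab_frame('wrist');pickle.dump((c,st),open('w2.pkl','wb'))
cv2.imwrite('pics/w2.png',im[:,:,::-1])
```

```text
[ 0.50465479 -0.23443209  0.30036667] [-1.57005870e+00 -1.07220443e-04 -2.09749834e-01] 2.8667 0.0037142387440439457
```

View pics/w2.png

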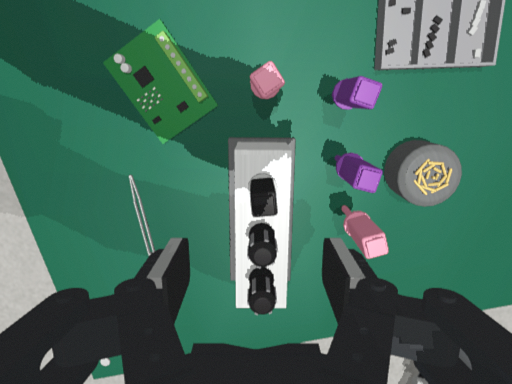

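Run:
```python
from h import *
im=cv2.imread('pics/w2.png')[:,:,::-1]
crop(im,220,130,310,320,3,'pics/w2a.png')
crop(im,235,165,295,225,10,'pics/w2c.png')
import pickle
c,st=pickle.load(open('w2.pkl','rb'))
for z,n in((.149,'cap'),(.08,'base'),(.086,'collartop')): print(n,proj('',[.504,-.2573,z],c))
```

```text
cap [260.94844204 203.33701162]
base [260.01605994 184.38724066]
collartop [260.0833294  185.75442771]
```

View pics/w2a.png

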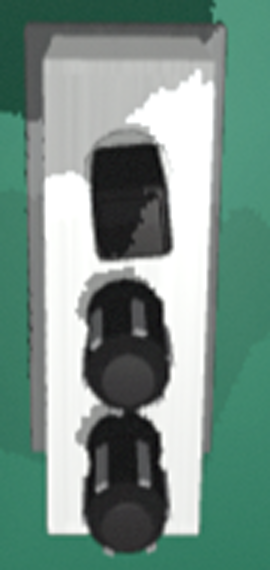

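View pics/w2c.png

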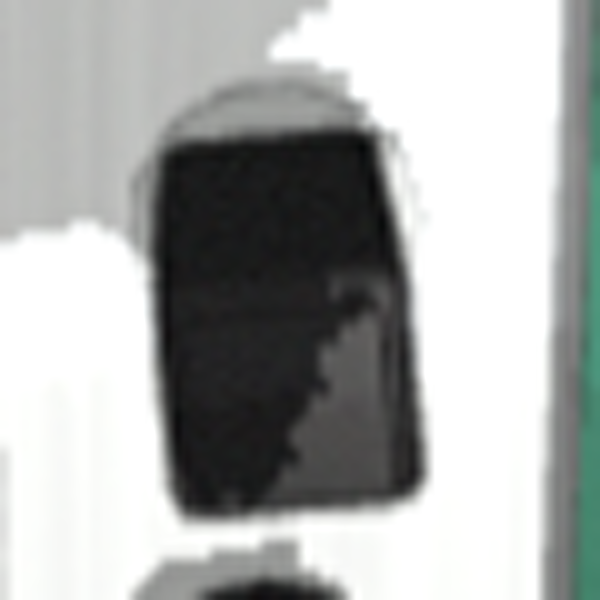

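Run:
```python
from h import *
import pickle
c,st=pickle.load(open('w2.pkl','rb'))
g=lambda u,v,z: ray('',235+u/10,165+v/10,z,c)
print('cap',g(290,405,.149),'collar',g(284,226,.086))
for p,q,z in(((200,518),(410,497),.146),((165,145),(375,130),.086)):
    d=g(*q,z)-g(*p,z);print('edge',np.degrees(np.arctan2(d[1],d[0])),np.linalg.norm(d))
# rack from w2a crop: top-plate corners
h=lambda u,v: ray('',220+u/3,130+v/3,.08,c)
for a in((43,57),(215,57),(48,533),(200,533)): print(a,h(*a))
e=lambda p,q,z:(g(*p,z),g(*q,z))
print('handle left/right edges bottom',g(180,515,.146),g(425,492,.146))
```

```text
cap [ 0.50623144 -0.25981761  0.149     ] collar [ 0.50704139 -0.26001639  0.086     ]
edge -5.9146261571130605 0.019006806245804107
edge -7.772093265141132 0.022249812412337214
(43, 57) [ 0.48542975 -0.21423319  0.08      ]
(215, 57) [ 0.54431326 -0.22671548  0.08      ]
(48, 533) [ 0.44459697 -0.40082141  0.08      ]
(200, 533) [ 0.5041909  -0.41342123  0.08      ]
handle left/right edges bottom [ 0.49431979 -0.26889608  0.146     ] [ 0.51634069 -0.27132116  0.146     ]
```

Run:
```python
from h import *
mv([.5065,-.260,.110],-.122)
```

```text
t 2.92 turn [-0.0006 -0.0877  0.0002] shift [  7.  190.4 -24.6] n 4.6065163298177385 F [-0.1 -0.   0.2] w 0.0595
```

Request:
{"api": "send_rows", "payload": {"series": "0 -0.04 0 4 20 -12 0.7; 0 -0.088 0 7 50 -24.6 0.7; 0 -0.088 0 7 80 -24.6 0.7; 0 -0.088 0 7 110 -24.6 0.7; 0 -0.088 0 7 135 -24.6 0.7; 0 -0.088 0 7 160 -24.6 0.7; 0 -0.088 0 7 180 -24.6 0.7; 0 -0.088 0 7 190 -24.6 0.7; 0 -0.088 0 7 190 -24.6 0.7; 0 -0.088 0 7 190 -24.6 0.7; 0 -0.088 0 7 190 -24.6 0.7", "force": 60}}

```text
clock: 3.83
position: [0.5066, -0.2617, 0.1116]
tool_rot: [-1.571, -0.002, -0.124]
force: [-0.1, -0.5, 0.3]
grip_width: 0.06
```

Run:
```python
from h import *
mv([.5065,-.260,.110],-.122)
im=cams.grab_frame('wrist');crop(im,130,130,390,384,3,'pics/w3.png')
```

```text
t 3.83 turn [ 0.0004 -0.0016  0.0016] shift [-0.3  1.6  1.7] n 0.05581822941471626 F [-0.1 -0.5  0.3] w 0.06
```

View pics/w3.png

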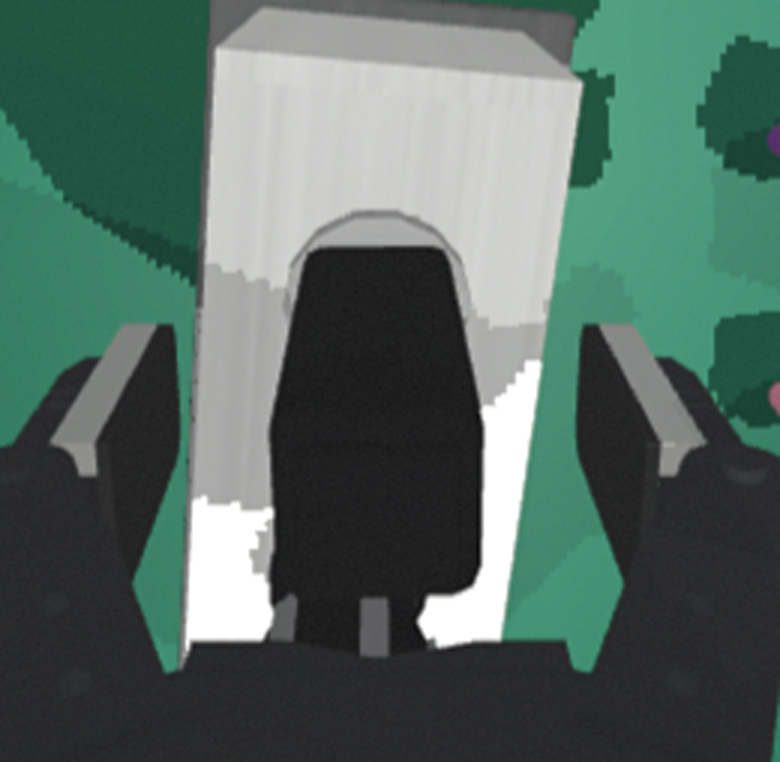

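Request:
{"api": "send_rows", "payload": {"series": "0 0 0 0 1 1.5 0.5; 0 0 0 0 1 1.5 0.3; 0 0 0 0 1 1.5 0.15; 0 0 0 0 1 1.5 0; 0 0 0 0 1 1.5 0; 0 0 0 0 1 1.5 0; 0 0 0 0 1 1.5 0; 0 0 0 0 1 1.5 0; 0 0 0 0 1 1.5 0; 0 0 0 0 1 1.5 0", "force": 60}}

```text
clock: 4.72
position: [0.5063, -0.2601, 0.1098]
tool_rot: [-1.571, -0.001, -0.124]
force: [-1.3, 2.8, 6.9]
grip_width: 0.0233
```

Run:
```python
from h import *
st=monitor.observe(); print(st['position'],st['force'])
mv([.5065,-.260,.110],-.122)
```

```text
[ 0.50633067 -0.26009257  0.10983193] [-1.3080101   2.79816099  6.90582576]
t 4.72 turn [-0.0002 -0.002   0.0007] shift [ 0.2 -0.2  0.1] n 0.006136858219531577 F [-1.3  2.8  6.9] w 0.0233
```

Request:
{"api": "send_rows", "payload": {"series": "0 0 0 0 -4 0 0; 0 0 0 0 -15 0 0; 0 0 0 0 -35 0 0; 0 0 0 0 -65 0 0; 0 0 0 0 -100 0 0; 0 0 0 0 -130 0 0; 0 0 0 0 -155 0 0; 0 0 0 0 -170 0 0; 0 0 0 0 -170 0 0; 0 0 0 0 -170 0 0; 0 0 0 0 -170 0 0"}}

```text
clock: 5.63
position: [0.5057, -0.2599, 0.2789]
tool_rot: [-1.57, 0.001, -0.124]
force: [0.5, 0.3, -1.0]
grip_width: 0.0235
```

Run:
```python
from h import *
st=monitor.observe(); print(st['position'],st['tool_rot'],st['force'])
mv([.5713,.1154,.30],.3)
im=cams.grab_frame('wrist');crop(im,130,130,390,384,3,'pics/w4.png')
im=cams.grab_frame('scene');cv2.imwrite('pics/s4.png',im[:,:,::-1])
Tm=R.from_euler('xyz',st['tool_rot']).as_matrix()
tip=st['position']+Tm@[0,.0898,0]; o=st['position']+Tm@[0,.0298,0]; cap=st['position']-Tm@[0,.0392,0]
for p in (tip,o,cap): print(p,proj('scene',p))
x,y=proj('scene',o).astype(int); print(x-30,y-40); crop(im,x-40,y-40,x+40,y+40,8,'pics/s4c.png')
```

```text
[ 0.50569414 -0.25986677  0.27886446] [-1.57049882e+00  7.49137396e-04 -1.23996234e-01] [ 0.47488419  0.26487206 -0.98469548]
t 5.63 turn [-0.0005 -0.424  -0.0007] shift [ 18.7 -21.  380.5] n 9.149741487162524 F [ 0.5  0.3 -1. ] w 0.0235
[ 0.50563069 -0.25983194  0.18906449] [153.16195562 186.17555227]
[ 0.50567309 -0.25985522  0.24906447] [149.76113517 170.56585239]
[ 0.50572184 -0.25988198  0.31806444] [145.54042756 151.19288633]
119 130
```

View pics/w4.png

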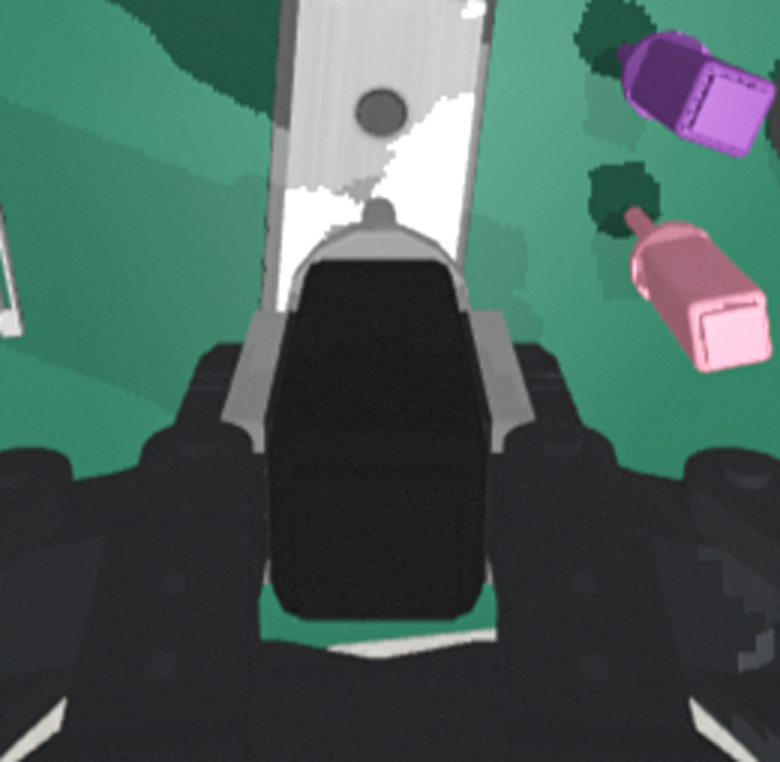

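View pics/s4c.png

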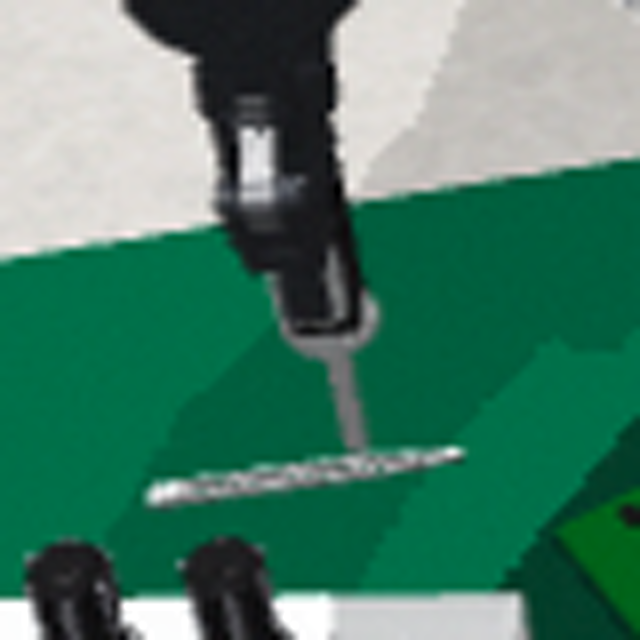

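Run:
```python
from h import *
st=monitor.observe(); c=cam('wrist')
Tm=R.from_euler('xyz',st['tool_rot']).as_matrix()
tip=st['position']+Tm@[0,.0898,0]
print('hole',ray('',130+382/3,130+112/3,.08,c),'tip proj',(proj('',tip,c)-130)*3,'tip by ray',ray('',130+380/3,130+200/3,tip[2],c)-tip)
print('mtx check hole pred',(proj('',[.5063,-.2600,.08],c)-130)*3)
```

```text
hole [ 0.50623604 -0.25947637  0.08      ] tip proj [380.33727402 206.06316857] tip by ray [0.00010001 0.00144429 0.        ]
mtx check hole pred [382.38182385 113.51194571]
```

Run:
```python
from h import *
mv([.5713,.1154,.25],1.105)
```

```text
t 5.73 turn [-1.1000e-03 -1.2291e+00 -1.2000e-03] shift [ 18.7  28.5 380.6] n 9.162979897407885 F [-0.   0.3 -1.6] w 0.0235
```

Request:
{"api": "send_rows", "payload": {"series": "0 -0.08 0 1 0 15 0; 0 -0.2 0 3 0 45 0; 0 -0.32 0 5 0 80 0; 0 -0.44 0 7 0 118 0; 0 -0.56 0 9 0 156 0; 0 -0.68 0 11 0 194 0; 0 -0.8 0 13 0 232 0; 0 -0.92 0 15 0 270 0; 0 -1.04 0 16 0 306 0; 0 -1.14 0 17 0 338 0; 0 -1.2 0 18 0 362 0; 0 -1.229 0 18.7 8 376 0; 0 -1.229 0 18.7 18 380.6 0; 0 -1.229 0 18.7 26 380.6 0; 0 -1.229 0 18.7 28 380.6 0; 0 -1.229 0 18.7 28 380.6 0; 0 -1.229 0 18.7 28 380.6 0"}}

```text
clock: 7.15
position: [0.5718, 0.1137, 0.2513]
tool_rot: [-1.571, 0.001, 1.102]
force: [-0.2, 0.3, -1.0]
grip_width: 0.0233
```

Run:
```python
from h import *
st=monitor.observe(); print(st['position'],st['tool_rot'],st['force'])
mv([.5713,.1154,.207],1.105)
c=cam('wrist');im=cams.grab_frame('wrist');crop(im,130,130,390,384,3,'pics/w5.png')
Tm=R.from_euler('xyz',st['tool_rot']).as_matrix()
tip=st['position']+Tm@[0,.0898,0]; print(tip,'tip',(proj('',tip,c)-130)*3,'well',(proj('',[.5713,.1154,.125],c)-130)*3)
```

```text
[0.57176174 0.11367019 0.25130293] [-1.57092485e+00  6.51001226e-04  1.10223928e+00] [-0.20103113  0.31384406 -1.04790284]
t 7.15 turn [ 0.0001 -0.0028 -0.0007] shift [ 1.4 44.3  1.2] n 1.063287561020116 F [-0.2  0.3 -1. ] w 0.0233
[0.57174563 0.11361282 0.16150295] tip [387.62473947 216.31939632] well [391.55005078 171.48558517]
```

View pics/w5.png

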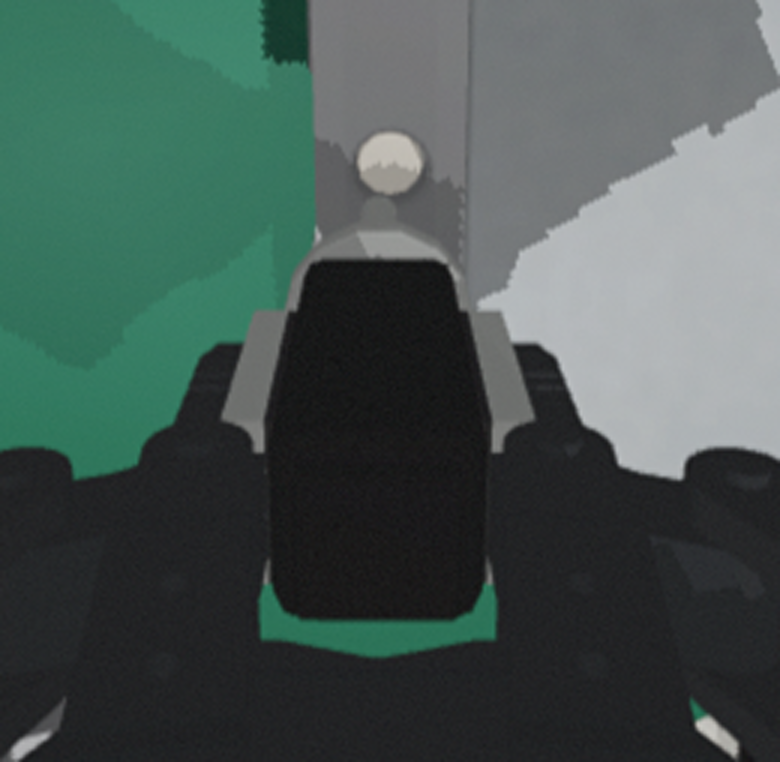

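Request:
{"api": "send_rows", "payload": {"series": "0 0 0 1.5 0 0.3 0; 0 0 0 2.5 4 0.5 0; 0 0 0 2.5 12 0.5 0; 0 0 0 2.5 22 0.5 0; 0 0 0 2.5 32 0.5 0; 0 0 0 2.5 39 0.5 0; 0 0 0 2.5 41 0.5 0; 0 0 0 2.5 41 0.5 0; 0 0 0 2.5 41 0.5 0; 0 0 0 2.5 41 0.5 0"}}

```text
clock: 8.03
position: [0.5726, 0.1177, 0.2107]
tool_rot: [-1.571, -0.0, 1.105]
force: [0.8, -0.1, -1.3]
grip_width: 0.0235
```

Run:
```python
from h import *
st=monitor.observe(); print(st['position'],st['tool_rot'],st['force'])
c=cam('wrist');im=cams.grab_frame('wrist');crop(im,190,130,320,230,6,'pics/w6.png')
```

```text
[0.57262133 0.11768787 0.21065411] [-1.57124894e+00 -3.54632359e-04  1.10493896e+00] [ 0.76453347 -0.0888135  -1.28753916]
```

View pics/w6.png

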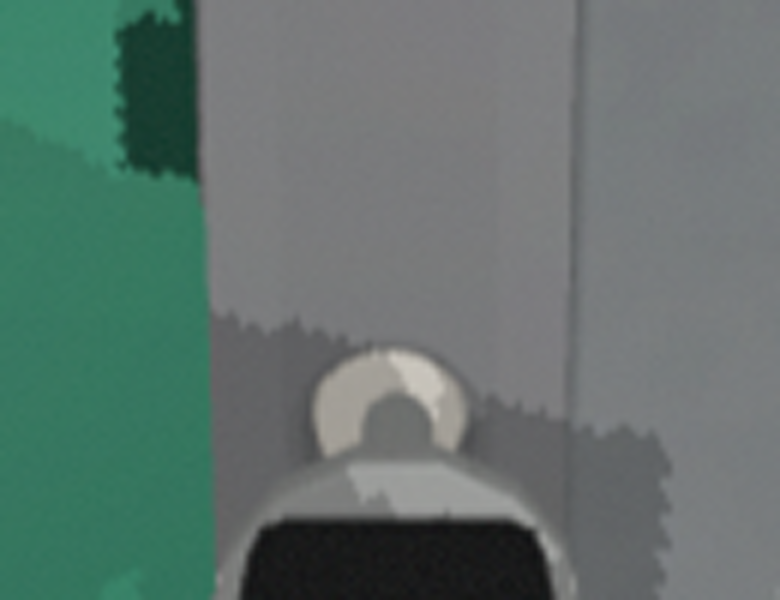

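Request:
{"api": "send_rows", "payload": {"series": "0 0 0 0 3 0 0; 0 0 0 0 6 0 0; 0 0 0 0 8 0 0; 0 0 0 0 10 0 0; 0 0 0 0 10 0 0; 0 0 0 0 10 0 0; 0 0 0 0 10 0 0; 0 0 0 0 10 0 0"}}

```text
clock: 8.75
position: [0.5726, 0.1177, 0.2005]
tool_rot: [-1.571, -0.0, 1.105]
force: [1.7, 0.8, 2.2]
grip_width: 0.0235
```

Run:
```python
from h import *
st=monitor.observe(); print(st['position'],st['tool_rot'],st['force'],st['grip_width'])
```

```text
[0.57255546 0.11770562 0.20046999] [-1.57109664e+00 -3.07035327e-04  1.10487341e+00] [1.68861968 0.77805806 2.19303042] 0.023464563486120714
```

Request:
{"api": "send_rows", "payload": {"series": "0 0 0 0 1 0 0; 0 0 0 0 2 0 0; 0 0 0 0 2 0 0; 0 0 0 0 2 0 0; 0 0 0 0 2 0 0"}}

```text
clock: 9.17
position: [0.5725, 0.1177, 0.1983]
tool_rot: [-1.571, -0.0, 1.105]
force: [1.5, -0.8, 2.4]
grip_width: 0.0236
```

Run:
```python
from h import *
for i in range(1):
    st=monitor.observe(); print(st['position'],st['force'],st['grip_width'])
```

```text
[0.57246469 0.11766246 0.19834092] [ 1.52510445 -0.8061702   2.3879364 ] 0.02356644109075282
```

Request:
{"api": "send_rows", "payload": {"series": "0 0 0 0 1 0 0; 0 0 0 0 1.2 0 0; 0 0 0 0 1.2 0 0; 0 0 0 0 1.2 0 0"}}

```text
clock: 9.5
position: [0.5725, 0.1177, 0.1972]
tool_rot: [-1.571, -0.0, 1.105]
force: [1.5, 0.5, 5.6]
grip_width: 0.0236
```

Request:
{"api": "send_rows", "payload": {"series": "0 0 0 -2 0 0 0; 0 0 0 -4 0 0 0; 0 0 0 -6 0 0 0; 0 0 0 -8 0 0 0; 0 0 0 -10 0 0 0; 0 0 0 -12 0 0 0; 0 0 0 -14 0 0 0; 0 0 0 -17 0 0 0; 0 0 0 -20 0 0 0; 0 0 0 -23 0 0 0; 0 0 0 -26 0 0 0; 0 0 0 -29 0 0 0; 0 0 0 -32 0 0 0; 0 0 0 -35 0 0 0; 0 0 0 -38 0 0 0; 0 0 0 -40 0 0 0; 0 0 0 -40 0 0 0"}}

```text
clock: 10.92
position: [0.5543, 0.0815, 0.1972]
tool_rot: [-1.571, 0.0, 1.105]
force: [1.6, -0.4, 4.5]
grip_width: 0.0237
```

Run:
```python
from h import *
st=monitor.observe(); print(st['position'],st['tool_rot'],st['force'],st['grip_width'])
print('along X',(st['position'][:2]-[.5725,.1177])@[.4498,.8931])
c=cam('wrist');im=cams.grab_frame('wrist');crop(im,130,130,390,324,3,'pics/w7.png')
```

```text
[0.5543163  0.08146128 0.19719241] [-1.57091762e+00  1.61519188e-04  1.10455131e+00] [ 1.62415628 -0.38006603  4.45435909] 0.023707776193328714
along X -0.04054382573226456
```

View pics/w7.png

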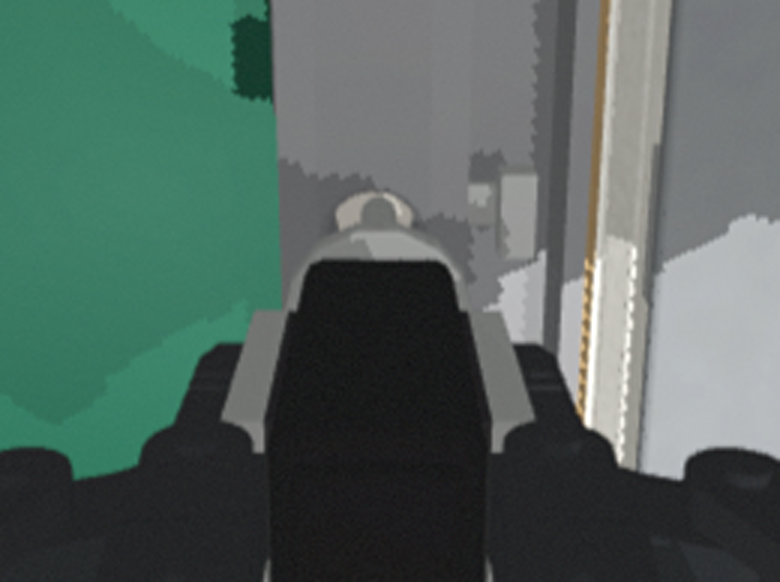

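Request:
{"api": "send_rows", "payload": {"series": "0 0 0 -3 0 0 0; 0 0 0 -7 0 0 0; 0 0 0 -11 0 0 0; 0 0 0 -15 0 0 0; 0 0 0 -19 0 0 0; 0 0 0 -23 0 0 0; 0 0 0 -27 0 0 0; 0 0 0 -31 0 0 0; 0 0 0 -35 0 0 0; 0 0 0 -39 0 0 0; 0 0 0 -43 0 0 0; 0 0 0 -47 0 0 0; 0 0 0 -50 0 0 0; 0 0 0 -53 0 0 0; 0 0 0 -55 0 0 0; 0 0 0 -57 0 0 0; 0 0 0 -58 0 0 0; 0 0 0 -58 0 0 0; 0 0 0 -58 0 0 0"}}

```text
clock: 12.55
position: [0.5284, 0.0299, 0.1972]
tool_rot: [-1.571, 0.0, 1.105]
force: [2.4, -1.3, 4.8]
grip_width: 0.0233
```

Run:
```python
from h import *
st=monitor.observe(); print(st['position'],st['tool_rot'],st['force'],st['grip_width'])
print('along X',(st['position'][:2]-[.5725,.1177])@[.4498,.8931], 'Fx',st['force'][:2]@[.4498,.8931])
```

```text
[0.52838886 0.02993732 0.19718544] [-1.57098068e+00  9.18764737e-05  1.10484839e+00] [ 2.44220074 -1.32823675  4.78189437] 0.023278507461201095
along X -0.09822204021512118 Fx -0.08774634447677371
```

Now small steps until the stop is felt.

Request:
{"api": "send_rows", "payload": {"series": "0 0 0 -1 0 0 0; 0 0 0 -2 0 0 0; 0 0 0 -3 0 0 0; 0 0 0 -4 0 0 0; 0 0 0 -5 0 0 0; 0 0 0 -5 0 0 0; 0 0 0 -5 0 0 0"}}

```text
clock: 13.13
position: [0.526, 0.0257, 0.1971]
tool_rot: [-1.571, -0.0, 1.105]
force: [0.4, 0.8, 5.7]
grip_width: 0.0232
```

Run:
```python
from h import *
st=monitor.observe(); print(st['position'],st['tool_rot'],st['force'],st['grip_width'],st['moment'])
print('along X',(st['position'][:2]-[.5725,.1177])@[.4498,.8931], 'Fx',st['force'][:2]@[.4498,.8931])
```

```text
[0.52600351 0.02574548 0.19714694] [-1.57053753e+00 -3.08113442e-05  1.10501764e+00] [0.433655   0.81275069 5.68215796] 0.02321232492570152 [ 0.22105599 -0.20313811  0.00806907]
along X -0.10303870216874196 Fx 0.920925659863216
```

Request:
{"api": "send_rows", "payload": {"series": "0 0 0 -1 0 0 0; 0 0 0 -2 0 0 0; 0 0 0 -3 0 0 0; 0 0 0 -4 0 0 0; 0 0 0 -4 0 0 0; 0 0 0 -4 0 0 0"}}

```text
clock: 13.63
position: [0.5243, 0.0223, 0.1972]
tool_rot: [-1.571, -0.0, 1.105]
force: [0.2, 1.4, 5.8]
grip_width: 0.0233
```

Run:
```python
from h import *
st=monitor.observe(); print(st['position'],st['tool_rot'],st['force'],st['grip_width'],st['moment'])
print('along X',(st['position'][:2]-[.5725,.1177])@[.4498,.8931], 'Fx',st['force'][:2]@[.4498,.8931])
c=cam('wrist');im=cams.grab_frame('wrist');crop(im,130,130,390,324,3,'pics/w8.png')
```

```text
[0.52428563 0.02231394 0.19717103] [-1.57061592e+00 -2.61073355e-04  1.10509517e+00] [0.19713754 1.44745765 5.84078458] 0.023267174344245974 [ 0.57837444 -0.28177787 -0.05178106]
along X -0.10687611206003152 Fx 1.3813968901227616
```

View pics/w8.png

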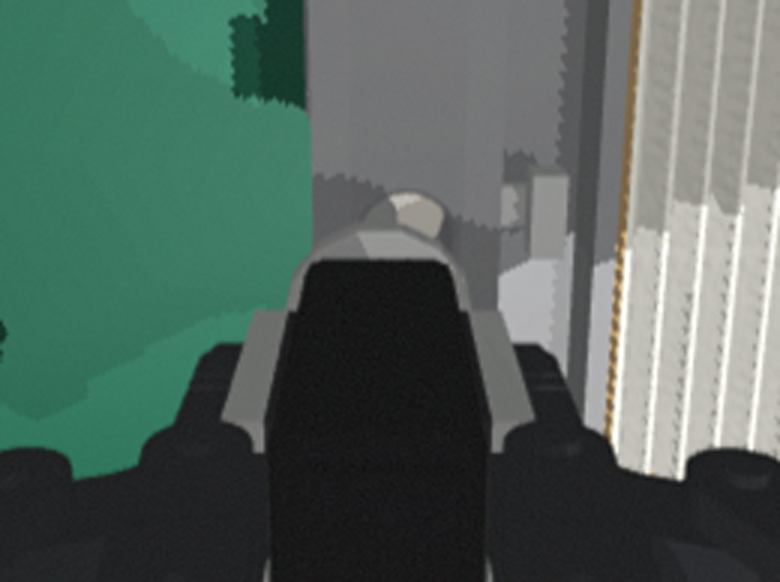

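Request:
{"api": "send_rows", "payload": {"series": "0 0 0 -1 0 0 0; 0 0 0 -2 0 0 0; 0 0 0 -3 0 0 0; 0 0 0 -3 0 0 0; 0 0 0 -3 0 0 0"}}

```text
clock: 14.1
position: [0.5238, 0.0214, 0.1973]
tool_rot: [-1.571, -0.003, 1.106]
force: [6.6, 11.6, 1.5]
grip_width: 0.0233
```

Run:
```python
from h import *
st=monitor.observe(); print(st['position'],st['tool_rot'],st['force'],st['grip_width'],st['moment'])
print('along X',(st['position'][:2]-[.5725,.1177])@[.4498,.8931], 'Fx',st['force'][:2]@[.4498,.8931])
c=cam('wrist');im=cams.grab_frame('wrist');crop(im,130,130,390,324,3,'pics/w9.png')
im=cams.grab_frame('top');crop(im,170,120,270,220,6,'pics/t9.png');cv2.imwrite('pics/t9f.png',im[:,:,::-1])
```

```text
[0.52382763 0.02142996 0.19731705] [-1.57141269 -0.00301451  1.1061804 ] [ 6.62713952 11.57469346  1.4834592 ] 0.023339282300215508 [ 3.35239843 -1.74056696 -0.04563523]
along X -0.10787160016535798 Fx 13.318246086151788
```

View pics/w9.png

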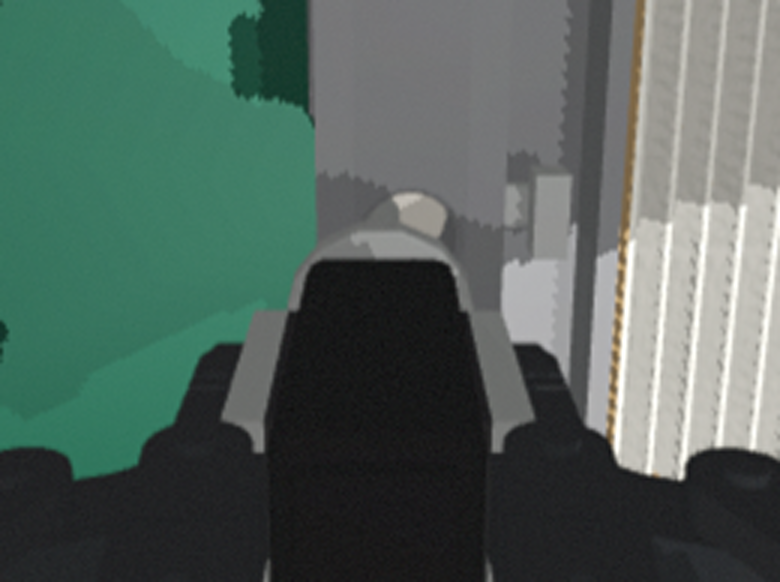

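View pics/t9.png

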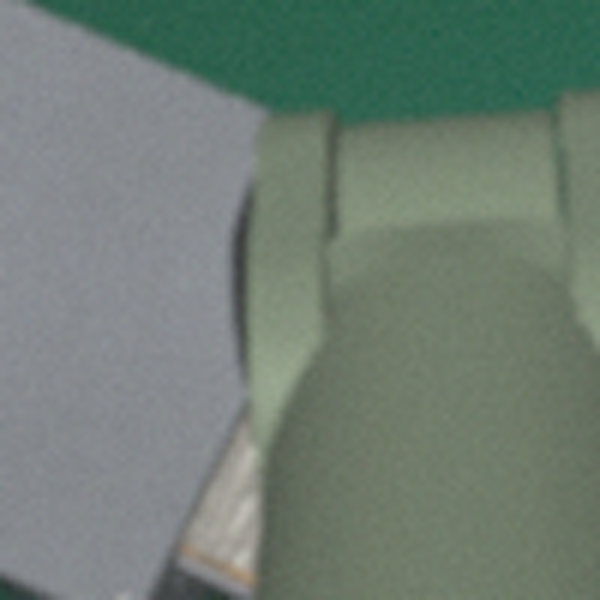

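Request:
{"api": "send_rows", "payload": {"series": "0 0 0 1 0 0 0; 0 0 0 2 0 0 0; 0 0 0 2.3 -1 0 0; 0 0 0 2.5 -4 0 0; 0 0 0 2.5 -9 0 0; 0 0 0 3 -15 0 0; 0 0 0 4 -25 0 0; 0 0 0 4 -40 0 0; 0 0 0 4 -60 0 0; 0 0 0 4 -75 0 0; 0 0 0 4 -82 0 0; 0 0 0 4 -82 0 0; 0 0 0 4 -82 0 0; 0 0 0 4 -82 0 0"}}

```text
clock: 15.37
position: [0.5243, 0.0229, 0.2782]
tool_rot: [-1.57, 0.001, 1.105]
force: [0.6, -0.7, -0.9]
grip_width: 0.0232
```

Run:
```python
from h import *
import pickle
st=monitor.observe(); print(st['position'],st['tool_rot'],st['force'],st['grip_width'])
c=cam('wrist');im=cams.grab_frame('wrist');cv2.imwrite('pics/w10.png',im[:,:,::-1]);pickle.dump((c,st),open('w10.pkl','wb'))
w=np.array([.5713,.1154,.125])-.1*np.array([.4498,.8931,0]); print('well exp',w,proj('',w,c))
mv([.5063,-.2595,.28],-.122)
```

```text
[0.52425125 0.02287604 0.27819206] [-1.56956688e+00  1.00020420e-03  1.10489676e+00] [ 0.64354538 -0.68072877 -0.91221133] 0.023243775071390065
well exp [0.52632 0.02609 0.125  ] [262.9889446  181.48727677]
t 15.42 turn [-5.0000e-04  1.2269e+00 -1.8000e-03] shift [-260.4   -1.7 -110.8] n 6.785429538369827 F [ 1.  -0.1 -0.5] w 0.0233
```

View pics/w10.png

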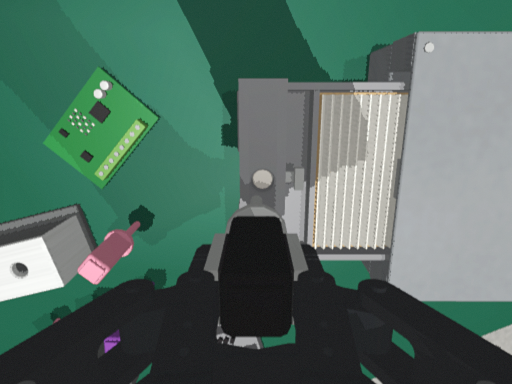

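Request:
{"api": "send_rows", "payload": {"series": "0 0.08 0 -15 0 -5 0; 0 0.2 0 -40 0 -16 0; 0 0.32 0 -68 0 -29 0; 0 0.44 0 -96 0 -41 0; 0 0.56 0 -124 0 -53 0; 0 0.68 0 -152 0 -65 0; 0 0.8 0 -180 0 -77 0; 0 0.92 0 -208 0 -89 0; 0 1.04 0 -232 0 -99 0; 0 1.14 0 -248 0 -106 0; 0 1.2 0 -257 0 -109 0; 0 1.227 0 -260.4 0 -110.8 0; 0 1.227 0 -260.4 0 -110.8 0; 0 1.227 0 -260.4 0 -110.8 0; 0 1.227 0 -260.4 0 -110.8 0; 0 1.227 0 -260.4 0 -110.8 0"}}

```text
clock: 16.75
position: [0.507, -0.2586, 0.279]
tool_rot: [-1.57, 0.0, -0.12]
force: [-0.9, 0.3, -0.7]
grip_width: 0.0234
```

Run:
```python
from h import *
st=monitor.observe(); print(st['position'],st['tool_rot'],st['force'],st['grip_width'])
c=cam('wrist');im=cams.grab_frame('wrist');crop(im,130,130,390,324,3,'pics/w11.png')
tip=st['position']+R.from_euler('xyz',st['tool_rot']).apply([0,.0898,0])
print('tip',(proj('',tip,c)-130)*3,'hole',(proj('',[.5063,-.2597,.08],c)-130)*3)
mv([.5063,-.2597,.11],-.122)
```

```text
[ 0.50703405 -0.2585644   0.27901602] [-1.57039668e+00  9.98526746e-05 -1.19728470e-01] [-0.94104912  0.26276178 -0.65199241] 0.023371446446947754
tip [380.27415146 205.93116454] hole [377.73013087 116.84638791]
t 16.8 turn [-0.0003  0.0019  0.    ] shift [ -0.6 169.1  -1.1] n 4.055242199528949 F [-0.9  0.2  0.1] w 0.0235
```

View pics/w11.png

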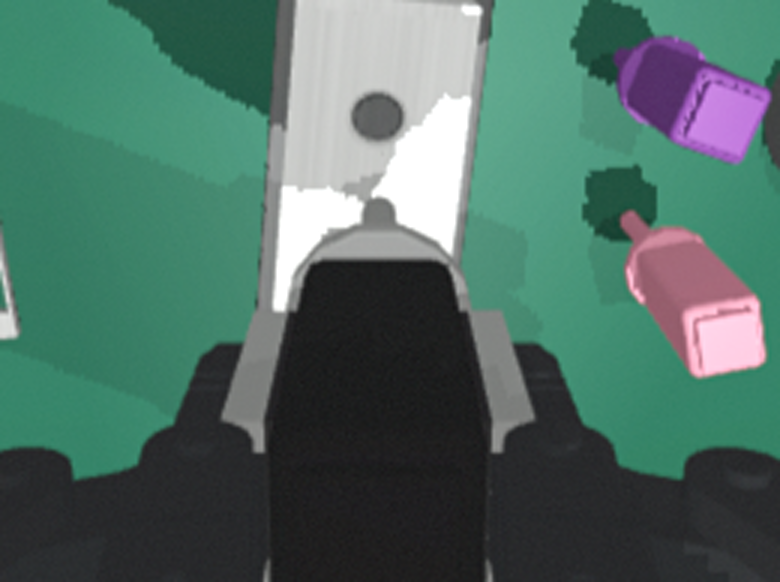

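Request:
{"api": "send_rows", "payload": {"series": "0 0.002 0 -0.6 20 -1 0; 0 0.002 0 -0.6 50 -1 0; 0 0.002 0 -0.6 75 -1 0; 0 0.002 0 -0.6 95 -1 0; 0 0.002 0 -0.6 110 -1 0; 0 0.002 0 -0.6 125 -1 0; 0 0.002 0 -0.6 140 -1 0; 0 0.002 0 -0.6 152 -1 0; 0 0.002 0 -0.6 160 -1 0; 0 0.002 0 -0.6 165 -1 0; 0 0.002 0 -0.6 165 -1 0; 0 0.002 0 -0.6 165 -1 0"}}

```text
clock: 17.8
position: [0.5063, -0.2605, 0.1144]
tool_rot: [-1.571, -0.0, -0.124]
force: [0.9, -0.3, -1.5]
grip_width: 0.0238
```

Run:
```python
from h import *
st=monitor.observe(); print(st['position'],st['tool_rot'],st['force'],st['grip_width'])
c=cam('wrist');im=cams.grab_frame('wrist');crop(im,130,130,390,324,3,'pics/w12.png')
```

```text
[ 0.50625057 -0.26050643  0.11444004] [-1.57095883e+00 -3.22348277e-04 -1.24087930e-01] [ 0.93507479 -0.29741554 -1.54097998] 0.02377563906491284
```

View pics/w12.png

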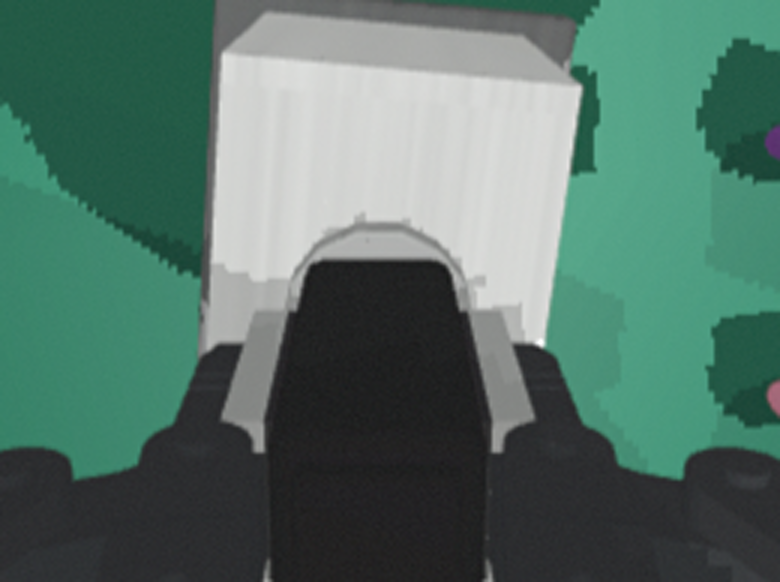

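Pin is in the hole; collar about 4–5 mm above the plate. Lower to contact.

Request:
{"api": "send_rows", "payload": {"series": "0 0 0 0 1 0 0; 0 0 0 0 2 0 0; 0 0 0 0 3 0 0; 0 0 0 0 4 0 0; 0 0 0 0 4.5 0 0; 0 0 0 0 4.5 0 0; 0 0 0 0 4.5 0 0"}}

```text
clock: 18.43
position: [0.5061, -0.2604, 0.1098]
tool_rot: [-1.571, -0.0, -0.124]
force: [-0.3, 1.1, 5.4]
grip_width: 0.0239
```

Request:
{"api": "send_rows", "payload": {"series": "0 0 0 0 0 0 0.3; 0 0 0 0 0 0 0.35; 0 0 0 0 0 0 0.5; 0 0 0 0 0 0 0.65; 0 0 0 0 0 0 0.65; 0 0 0 0 0 0 0.65; 0 0 0 0 0 0 0.65; 0 0 0 0 0 0 0.65"}}

```text
clock: 19.1
position: [0.5061, -0.2603, 0.1096]
tool_rot: [-1.571, 0.0, -0.124]
force: [-0.5, -0.5, 0.3]
grip_width: 0.0554
```

Run:
```python
from h import *
st=monitor.observe(); print(st['position'],st['tool_rot'],st['force'],st['grip_width'])
c=cam('wrist');im=cams.grab_frame('wrist');crop(im,130,130,390,384,3,'pics/w13.png')
```

```text
[ 0.50610081 -0.26034941  0.10959623] [-1.57080863e+00  1.10752876e-05 -1.24010144e-01] [-0.45868734 -0.47016562  0.25928827] 0.05537661980080219
```

View pics/w13.png

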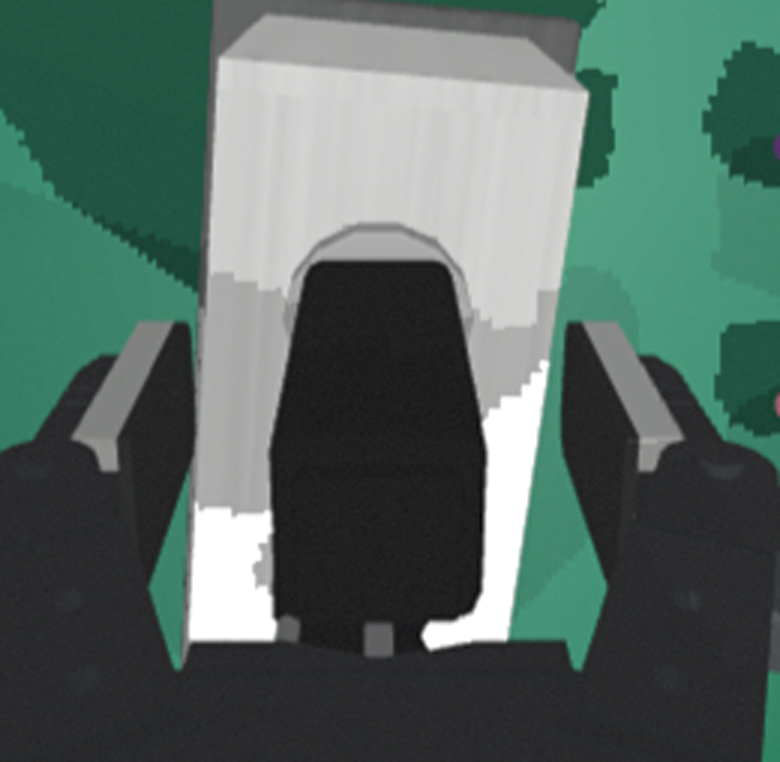

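Released, standing. Rise straight up.

Request:
{"api": "send_rows", "payload": {"series": "0 0 0 0 -5 0 0.65; 0 0 0 0 -20 0 0.65; 0 0 0 0 -45 0 0.65; 0 0 0 0 -80 0 0.65; 0 0 0 0 -115 0 0.65; 0 0 0 0 -150 0 0.65; 0 0 0 0 -180 0 0.65; 0 0 0 0 -190 0 0.65; 0 0 0 0 -190 20 0.65; 0 0 0 0 -190 25 0.65; 0 0 0 0 -190 25 0.65; 0 0 0 0 -190 25 0.65"}}

```text
clock: 20.15
position: [0.509, -0.2355, 0.2992]
tool_rot: [-1.571, 0.001, -0.123]
force: [-1.0, -0.0, -0.0]
grip_width: 0.0554
```

Run:
```python
from h import *
st=monitor.observe(); print(st['clock'],st['position'],st['force'])
for n in('wrist','scene','top'):
    im=cams.grab_frame(n);cv2.imwrite(f'pics/{n}F.png',im[:,:,::-1])
    if n=='scene': crop(im,95,150,325,270,3.4,'pics/sFc.png')
w=np.array([.5713,.1154,.117])-.1*np.array([.4498,.8931,0]);print(proj('scene',w),proj('top',w))
```

```text
20.15 [ 0.50898142 -0.23554489  0.29920713] [-1.00877626 -0.01686169 -0.01536891]
[257.34923814 191.50319829] [253.44620858 203.54583407]
```

View pics/wristF.png

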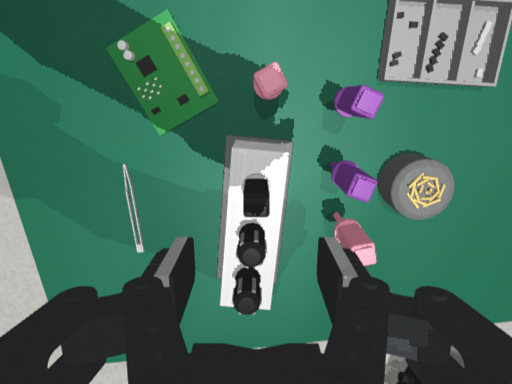

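View pics/sFc.png

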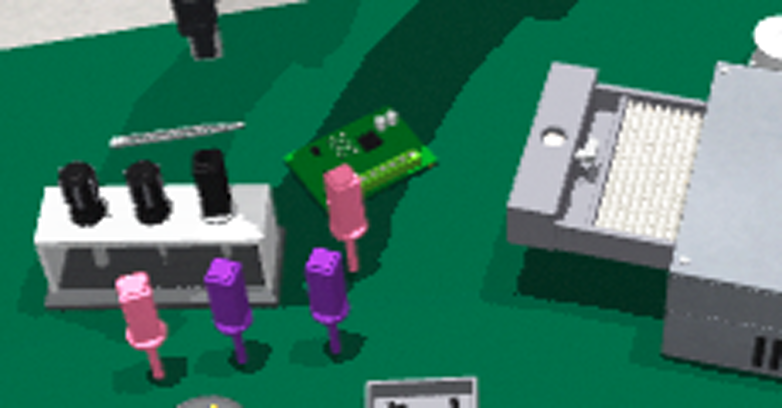

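View pics/topF.png

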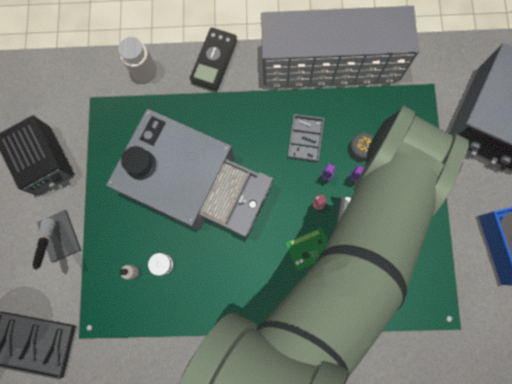

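Run:
```python
from workcell import bot
print(bot.job_done())
```

```text
the job is handed in; nothing more can be done
None
```

I did the whole job in order and handed it in after about 20 s on the robot's clock.

- **What I did:** I took the square-handled pin from the rack and pressed the button down until it bottomed (about 7 N). With it held down, I pushed the slide out until it hit its stop; the force along the push rose to about 13 N. I then stood the pin back in its own hole, released it and moved clear.
- **Slide:** in the last pictures the well is within about 1 px (2–3 mm) of where it should be at 100 mm out, in both the scene and top views. A wrist view earlier agreed, to within about 2.5 px.
- **Pin:** it is upright in the rack with its collar on the plate.
- **Everything else:** the drivers, the look-alikes and the other objects I could see were where they started. The tip cleaner and the spare look-alikes are partly hidden by the arm in the last top view, but they show undisturbed from the wrist camera.
- **Disagreements:** just before the pin went into the well, the wrist picture and the arm's readings differed by about 2 mm. For part of the pull, the pin seemed to carry the slide by friction on the button rather than against the well's wall. It was bearing on the wall by the time the slide reached its stop.

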